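Build up the drilling stack on the jig plate

ROBOT

A 6-joint arm with a two-finger parallel gripper is mounted at the origin on the work surface. World frame = base frame: x ahead of the robot, y to its left, z up, the work surface at z = 0. Lengths are in m, angles in degrees, forces in N, time in s.
With the tool pointing down it reaches from about 0.4 to 0.825 m from the base axis. Payload 7 kg.
Tool frame: the origin (TCP) lies midway between the tips of the shut fingers; the grasp point (between the pads) lies ctrl.tcp_to_grasp behind it (ctrl.tcp_to_grasp is the distance from the TCP to the grasp point, in m); y points along the fingers, z is the direction in which the jaws open and shut, and the axes are right-handed (so a half turn about y gives the same grasp; the last joint's range is limited). The gripper opens to 88 mm and grips with 3 to 60 N. Pads are 19 mm wide; open, the fingers measure 130 mm over their backs; the gripper's body (78 mm by 193 mm) begins 47 mm behind the grasp point.
Start: joints at [-58.149, 20.546, 0.682, 0, -70.136, -16.507], TCP at [0.179, -0.651, 0.202] pointing down, gripper open.
Joint ranges: [-176.03, 176.03], [-82.01, 121.73], [-58.28, 71.71], [-173.87, 95.51], [-174.79, -0.11], [-173.66, 173.66]. Speed limits (degrees/s): [136.94, 136.94, 172.46, 180, 180, 180].

INTERFACE

Orientations are given as [roll, pitch, yaw] about the fixed x, y, z axes, in that order (R = Rz(yaw) Ry(pitch) Rx(roll)).
In Python, from plant import ctrl, snapshot, silhouettes gives the robot as it stands.
- The arm moves only by the shell command python3 -m pendant 'ROWS'. ROWS is JSON, a list that holds one entry, the list of rows, each a list of 7 numbers: the shift along the tool's x, y, z in cm, then the turn, a rotation vector about the tool's x, y, z in degrees, then the opening, from 0 (shut) to 1 (fully open). In form: [[[x, y, z, rx, ry, rz, hand], ...]]. A call has 1 to 12 rows; each row shifts and turns the commanded pose from where the row before left it, along the tool's axes as they then stand; what a row does not reach is not made up. A row lasts 1/12 s, in which the tool goes at most 41.7 mm and 7.16 degrees, less where a joint would pass 70% of its speed; a pose out of reach is approached as far as the arm can. A call with a gripper value outside its range is refused whole. The fingers move at their own pace and stop on an object; the grip force is fixed at half the most. Time passes only in rows, so rows that do not move let the fingers close. It gives the time, the measured TCP pose, the force and the opening at its end, in the units of the state.
- ctrl.get_obs(): the state, without advancing time (a new reading comes with each control period).
- snapshot(name): name is "scene" or "top"; returns a dict with "image" (480x640x3 uint8, red, green, blue), "camera_matrix" (3x3 intrinsics, pixels), "dist_coeffs" ([k1, k2, p1, p2, k3] as OpenCV has them; the pictures are not rectified), "eye" and "orientation" of the camera in the world. Camera axes: x right, y down, z forward; pixel columns grow to the right and rows downward; lengths in m; the calibration is good to about 2 mm. A picture is of the moment at which its call begins. There is no depth.
- ctrl.close_job(): hands the job in, once; it reports no verdict.
Trained networks look in a picture, given as the dict that the camera call returned (one of the last four; its "shot" number tells which), for a name from the list of things; names that differ only in an ending like _2 or _b are one class to them, and where a whole thing is asked for, a point or a joint stands for the part that bears it (a point fixed in the world has none). Each returns a list of dicts, best first, with "confidence" (0 to 1); they miss things now and then, are a little off and sometimes report something else, mostly with a low value. They report only what shows in the picture. A call takes as long as a camera call. They do not tell look-alikes from the thing itself.
- silhouettes(picture, thing): "mask" (480x640 bool, what is visible of it) and "bbox" ([left, top, width, height] in pixels, round what is visible of it).
The state is a dict: "clock": time; "joint_pos": joint angles; "qvel": joint speeds; "tau": joint torques, N m; "tool_pos": TCP position; "orientation": TCP orientation; "force": force on the tool from outside, world axes, zero at the start; "moment": the same for the moment, N m; "opening": finger opening in m.
Only numpy, scipy, OpenCV 4.12 (cv2) and the standard library are available. Lean on these libraries where they do the work, as an engineer would, in place of code of your own. Each camera call takes 0.05 s, during which the arm holds its last target.

TASK

Get the walnut ready for drilling: on the blue base plate, one on top of the other and one at a time, put first the pale spoilboard, then the dark workpiece, then the red drilling template, and last the hold-down block with the black handle. Each lies flat and lengthwise along the plate, centred on it to within about a centimetre, and the finished stack is let go and stands still. The green template is for another job: leave it, the glue bottle, the wax tin and the steel collar where they are.

Things in the scene. Friction and masses are not known exactly. Their poses are not given: they have to be found in the camera images.
- plate: Blue painted base plate, fixed to the bench, 170 x 80 x 15 mm, with two dark slots drawn along its length and a 4 mm high, 10 mm wide screw head near each end (77 mm from the centre). The stack goes on its centre. Origin: centre of the underside (the top is 15 mm above it); x along its length, y across, z up.
- spoilboard: Loose pale wooden board, 110 x 50 x 18 mm, with a few small dark drill marks on top. Origin: centre of the underside; x along its length, y across its width, z up. Turned end for end it is the same.
- workpiece: Loose dark brown walnut board, plain, 110 x 50 x 24 mm. Origin: centre of the underside; x along its length, y across its width, z up. Turned end for end it is the same.
- red_template: Loose red plate, 110 x 50 x 12 mm, with two flush steel bushes 70 mm apart along its length (flat on top). Origin: centre of the underside; x along its length, y across its width, z up. Turned end for end it is the same.
- holddown: Loose hold-down block: plywood block 110 x 50 x 22 mm carrying a black bar handle along its length. The bar is 80 mm long, 14 mm wide and 14 mm high, its middle 51 mm and its top 58 mm above the underside, on two 14 mm legs 33 mm either side of the centre. Origin: centre of the underside; x along its length, y across its width, z up. Turned end for end it is the same.
- green_template: Loose green plate, 110 x 50 x 12 mm, with two steel bushes, otherwise like the red one; not wanted, to be left alone. Origin: centre of the underside; x along its length, y across its width, z up. Turned end for end it is the same.
- wax_tin: Small loose brass tin with a yellow lid, 33 mm across, 24 mm high, standing among the parts; leave alone. Origin: centre of the underside.
- collar: Small loose steel ring, 28 mm across, 14 mm high, lying among the parts; leave alone. Origin: centre of the underside.
- glue: Loose white bottle with an orange cap, 56 mm across, 150 mm high, standing at the left of the bench; leave alone. Origin: centre of the underside.
Things that resemble listed ones, but are neither listed nor needed, are in the scene too. What is shaped like the holddown but pink or turquoise is not meant. Of the things that look like the spoilboard, take the one that is nearest to the robot's base at the start.

How it is judged:
By the outcome, as a careful person would: the job done as asked, in the order asked, and still so for the second after the job is handed in, with the robot touching nothing.
It also fails if it takes over 112 s, if anything falls off the work surface, if the arm or the gripper's body presses on something with over 40 N, if the wrist force passes 120 N, or if a joint passes its speed limit or range.

## Working session

There is one attempt and no reset: what is moved stays moved. The work goes in short steps, Python scripts to look and compute and a shell command to move; the robot and the scene stay as the last step left them, time stands still between calls to the robot, and variables do not carry over. Pictures are saved under pics/ and viewed, and the job is handed in when it is done.

```bash
ls; mkdir -p pics; python3 - <<'E'
from plant import ctrl,snapshot
import cv2
print(ctrl.get_obs(), ctrl.tcp_to_grasp)
for n in("scene","top"):
    s=snapshot(n); cv2.imwrite(f"pics/{n}0.png",s["image"][:,:,::-1]); print(n,s["camera_matrix"],s["dist_coeffs"],s["eye"],s["orientation"])
E
```

```text
pics
{'clock': 0.0, 'joint_pos': array([-5.81499051e+01,  2.05902218e+01,  6.33661638e-01, -2.03585284e-02,
       -7.01350819e+01, -1.65079210e+01]), 'qvel': array([-0.0492698 ,  0.05882003,  0.05069107, -0.10976733,  0.01183346,
        0.11216492]), 'tau': array([-2.29553414e-03, -5.82726073e+01,  2.93044996e+01,  6.99730843e+00,
        6.79521851e-03, -1.35986215e-04]), 'tool_pos': array([ 0.17843797, -0.65043968,  0.20063481]), 'orientation': array([-8.99066968e+01,  7.69296786e-03,  1.53352469e+01]), 'force': array([ 0.19041153,  0.43151382, -0.1964575 ]), 'moment': array([0.01171484, 0.00026281, 0.00232613]), 'opening': 0.08790476396780383} 0.0188
scene [[499.37712781   0.         325.22943295]
 [  0.         499.37712781 248.3297774 ]
 [  0.           0.           1.        ]] [0.00779132 0.         0.         0.         0.        ] [ 0.81774791 -0.25982915  0.84355191] [-149.15461519    0.67559249   39.93306789]
top [[611.00965701   0.         317.31548533]
 [  0.         611.00965701 235.05891159]
 [  0.           0.           1.        ]] [-0.08635064  0.          0.          0.          0.        ] [0.44956862 0.12624964 1.42729854] [-176.94778137   -1.30814192  -91.28684959]
```

View pics/scene0.png

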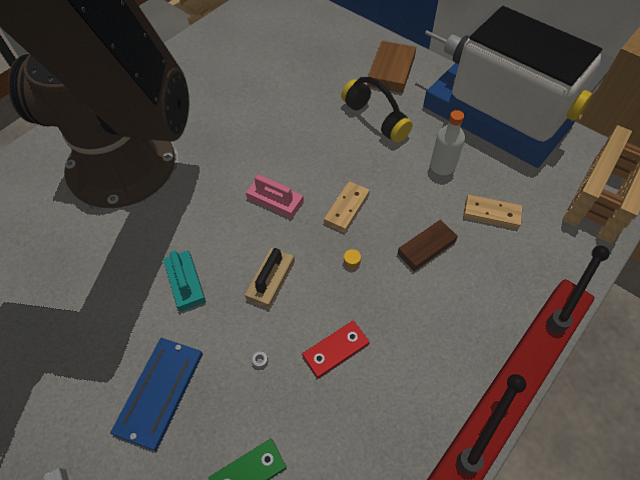

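View pics/top0.png

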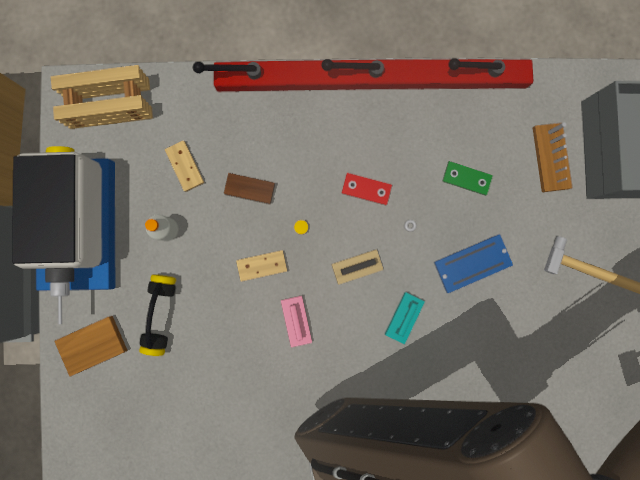

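```bash
cat > h.py <<'E'
import numpy as np,cv2
from scipy.optimize import minimize
from scipy.spatial.transform import Rotation as R
from plant import ctrl,snapshot,silhouettes
B={'plate':[(170,80,0,15)],'spoilboard':[(110,50,0,18)],'workpiece':[(110,50,0,24)],'red_template':[(110,50,0,12)],'green_template':[(110,50,0,12)],
'holddown':[(110,50,0,22),(80,14,44,58)]}
def proj(P,s):
    M=R.from_euler('xyz',s["orientation"],degrees=True).as_matrix()
    rv=cv2.Rodrigues(M.T)[0]; t=-M.T@np.array(s["eye"])
    return cv2.projectPoints(np.array(P,float).reshape(-1,1,3),rv,t,np.array(s["camera_matrix"]),np.array(s["dist_coeffs"],float))[0][:,0]
def ray(px,s,z):
    u=cv2.undistortPoints(np.array([[px]],float),np.array(s["camera_matrix"]),np.array(s["dist_coeffs"],float))[0,0]
    d=R.from_euler('xyz',s["orientation"],degrees=True).as_matrix()@np.array([u[0],u[1],1]); e=np.array(s["eye"])
    return e+d*(z-e[2])/d[2]
def hulls(name,p,z0):
    c,sn=np.cos(p[2]),np.sin(p[2]); out=[]
    for L,W,a,b in B[name]:
        out.append([(p[0]+c*x-sn*y,p[1]+sn*x+c*y,z0+z) for x in(-L/2e3,L/2e3) for y in(-W/2e3,W/2e3) for z in(a/1e3,b/1e3)])
    if name=='holddown':
        for k in(-33,33):
            out.append([(p[0]+c*x-sn*y,p[1]+sn*x+c*y,z0+z) for x in((k-7)/1e3,(k+7)/1e3) for y in(-.007,.007) for z in(.022,.044)])
    return out
def render(name,p,z0,s):
    S=4; m=np.zeros((480*S,640*S),np.uint8)
    for h in hulls(name,p,z0):
        q=cv2.convexHull(proj(h,s).astype(np.float32)); cv2.fillConvexPoly(m,np.round((q+.5)*S*16-8).astype(np.int32),255,shift=4)
    return cv2.resize(m,(640,480),interpolation=cv2.INTER_AREA)/255.
def fit(name,views,p0,z0=0):
    # views: list of (snapshot, mask)
    def cost(p): return sum(np.abs(render(name,p,z0,s)-m).sum()/m.sum() for s,m in views)
    best=None
    for dy in(0,):
        sim=np.array([p0,p0+np.array([.01,0,0]),p0+np.array([0,.01,0]),p0+np.array([0,0,.15])])
        r=minimize(cost,p0,method='Nelder-Mead',options=dict(initial_simplex=sim,xatol=2e-4,fatol=1e-4,maxiter=150))
        if best is None or r.fun<best.fun: best=r
    return best
def init(mask,s,z):
    c=cv2.findContours(mask.astype(np.uint8),cv2.RETR_EXTERNAL,cv2.CHAIN_APPROX_NONE)[0]; c=max(c,key=cv2.contourArea)
    b=cv2.boxPoints(cv2.minAreaRect(c)); w=np.array([ray(q,s,z)[:2] for q in b])
    e1,e2=w[1]-w[0],w[2]-w[1]; e=e1 if np.linalg.norm(e1)>np.linalg.norm(e2) else e2
    return np.array([*w.mean(0),np.arctan2(e[1],e[0])])
E
python3 - <<'E'
from h import *
t=snapshot("top"); sc=snapshot("scene")
import pickle
out={}
for n in B:
    for nm,s in(("top",t),("scene",sc)):
        ds=silhouettes(s,n); out[n,nm]=ds
        for d in ds: print(n,nm,round(d["confidence"],2),d["bbox"])
pickle.dump((t,sc,out),open("s0.pkl","wb"))
E
```

```text
plate top 0.83 [436.3, 235.4, 75.8, 57.9]
plate scene 0.84 [108.7, 339.5, 94.6, 113.6]
spoilboard top 0.7 [236.6, 250.0, 50.5, 30.2]
spoilboard top 0.65 [161.5, 143.5, 43.7, 45.8]
spoilboard scene 0.79 [324.4, 181.0, 42.8, 52.1]
spoilboard scene 0.58 [462.4, 194.0, 62.1, 34.0]
workpiece top 0.72 [222.7, 170.6, 51.9, 33.7]
workpiece scene 0.95 [397.9, 219.2, 59.2, 54.3]
red_template top 0.6 [341.4, 171.6, 48.4, 30.8]
red_template top 0.57 [334.2, 248.6, 46.3, 39.9]
red_template scene 0.7 [302.5, 320.6, 61.9, 55.5]
green_template top 0.61 [440.5, 162.6, 51.8, 33.9]
green_template top 0.57 [236.3, 250.4, 49.3, 31.9]
green_template top 0.34 [404.8, 221.7, 12.9, 9.0]
green_template scene 0.83 [209.0, 436.7, 77.9, 43.3]
green_template scene 0.61 [253.6, 349.9, 16.0, 19.8]
green_template scene 0.56 [300.8, 321.6, 66.8, 55.4]
holddown top 0.88 [385.1, 292.4, 38.9, 50.2]
holddown top 0.62 [281.3, 297.0, 29.9, 49.4]
holddown top 0.55 [331.1, 251.1, 49.8, 34.5]
holddown scene 0.92 [244.7, 176.6, 59.7, 39.9]
holddown scene 0.74 [166.1, 251.2, 39.8, 60.7]
holddown scene 0.56 [244.9, 249.8, 46.6, 59.3]
```

```bash
python3 - <<'E'
import cv2
a=cv2.imread("pics/top0.png")[130:355,150:530]; cv2.imwrite("pics/crop0.png",cv2.resize(a,None,fx=2,fy=2,interpolation=cv2.INTER_CUBIC))
E
```

```text
(no output)
```

View pics/crop0.png

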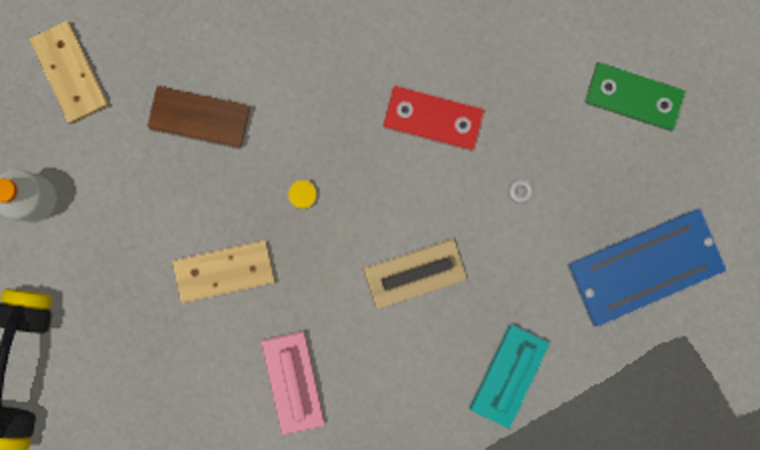

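The crop settles the look-alikes in top-view pixels. The spoilboard is at (262,265) or (184,166), and I'll check the distances next. The holddown is the plywood one with the black handle at (357,266), not the pink (296,321) or turquoise (405,317) one. Red template is at (367,189), workpiece at (249,188), plate at (474,264). Next I fit the poses.

```bash
python3 - <<'E'
from h import *
import pickle
t,sc,out=pickle.load(open("s0.pkl","rb"))
cen={'plate':(474,264),'spoilboard':(262,265),'workpiece':(249,188),'red_template':(367,189),'holddown':(357,266)}
csc={'plate':(156,394),'spoilboard':(346,206),'workpiece':(427,245),'red_template':(335,348),'holddown':(270,277)}
def pick(ds,c): 
    return min(ds,key=lambda d:np.hypot(d["bbox"][0]+d["bbox"][2]/2-c[0],d["bbox"][1]+d["bbox"][3]/2-c[1]))
print("other spoil",init(out['spoilboard','top'][1]["mask"],t,.018), )
for n in cen:
    mt=pick(out[n,'top'],cen[n])["mask"]; ms=pick(out[n,'scene'],csc[n])["mask"]
    p0=init(mt,t,B[n][0][3]/1e3)
    for lab,v in(("both",[(t,mt),(sc,ms)]),("top",[(t,mt)]),("scene",[(sc,ms)])):
        r=fit(n,v,p0); print(n,lab,np.round(r.x[:2],4),round(np.degrees(r.x[2])%180,1),round(r.fun,3), "dist",round(np.hypot(*r.x[:2]),3))
E
```

```text
other spoil [ 0.69211161  0.39903653 -2.70433686]
plate both [ 0.4517 -0.2725] 111.0 0.117 dist 0.528
plate top [ 0.4502 -0.2709] 111.0 0.055 dist 0.525
plate scene [ 0.4525 -0.2736] 110.9 0.043 dist 0.529
spoilboard both [0.4584 0.2225] 101.4 0.157 dist 0.51
spoilboard top [0.4568 0.2227] 100.7 0.086 dist 0.508
spoilboard scene [0.4593 0.2214] 101.0 0.047 dist 0.51
workpiece both [0.637  0.2486] 76.1 0.187 dist 0.684
workpiece top [0.6355 0.2501] 75.1 0.05 dist 0.683
workpiece scene [0.6392 0.2473] 76.6 0.042 dist 0.685
red_template both [ 0.6324 -0.027 ] 73.2 0.213 dist 0.633
red_template top [ 0.6314 -0.0263] 72.2 0.086 dist 0.632
red_template scene [ 0.6338 -0.0264] 74.0 0.095 dist 0.634
holddown both [0.4503 0.0015] 107.0 0.187 dist 0.45
holddown top [0.4484 0.002 ] 106.6 0.066 dist 0.448
holddown scene [0.452  0.0005] 106.7 0.072 dist 0.452
```

Spoilboard candidates: top (262,265) is 0.51 m from the base and (184,166) is 0.80 m, so I take (262,265). The two-view fits agree to 2–3 mm. First I turn the wrist to the board's yaw.

```bash
cat >> h.py <<'E'
def go(x,y,z,yaw):
    "remaining move in tool axes (cm, deg) for a downward tool"
    o=ctrl.get_obs(); M=R.from_euler('xyz',o["orientation"],degrees=True).as_matrix()
    d=M.T@(np.array([x,y,z])-o["tool_pos"])*100
    T=R.from_euler('xyz',[-90,0,yaw],degrees=True).as_matrix()
    rv=np.degrees(R.from_matrix(M.T@T).as_rotvec())
    print("t",round(o["clock"],2),"pos",np.round(o["tool_pos"],4),"rpy",np.round(o["orientation"],2),"open",round(o["opening"],4),"F",np.round(o["force"],1))
    print("shift cm",np.round(d,2),"turn",np.round(rv,2))
E
python3 -m pendant '[[[0,0,0,0,-7,0,1],[0,0,0,0,-7,0,1],[0,0,0,0,-7,0,1],[0,0,0,0,-7,0,1],[0,0,0,0,-7,0,1],[0,0,0,0,-7,0,1],[0,0,0,0,-7,0,1],[0,0,0,0,-7,0,1],[0,0,0,0,-7,0,1],[0,0,0,0,-7,0,1],[0,0,0,0,-7,0,1],[0,0,0,0,-7,0,1]]]'
python3 -c "
from h import *
print(ctrl.get_obs()['joint_pos'])
go(.48,-.22,.2,101);go(.457,.2225,.2,101)"
```

```text
clock: 1.8
tool_pos: [0.1786, -0.6509, 0.2016]
orientation: [-90.0, 0.0, 99.7]
force: [-0.5, -0.2, -0.0]
opening: 0.0877
[-5.81502435e+01  2.05432626e+01  6.81155937e-01  1.05478962e-03
 -7.01348547e+01  6.78378796e+01]
t 1.8 pos [ 0.1786 -0.6509  0.2016] rpy [-90.     0.    99.69] open 0.0877 F [-0.5 -0.2 -0. ]
shift cm [ 37.41   0.16 -36.96] turn [ 0.   -1.31 -0.  ]
t 1.8 pos [ 0.1786 -0.6509  0.2016] rpy [-90.     0.    99.69] open 0.0877 F [-0.5 -0.2 -0. ]
shift cm [ 81.41   0.15 -42.14] turn [ 0.   -1.31 -0.  ]
```

```bash

python3 -m pendant '[[[2.9,0,-2.9,0,0,0,1],[2.9,0,-2.9,0,0,0,1],[2.9,0,-2.9,0,0,0,1],[2.9,0,-2.9,0,0,0,1],[2.9,0,-2.9,0,0,0,1],[2.9,0,-2.9,0,0,0,1],[2.9,0,-2.9,0,0,0,1],[2.9,0,-2.9,0,0,0,1],[2.9,0,-2.9,0,0,0,1],[2.9,0,-2.9,0,0,0,1],[2.9,0,-2.9,0,0,0,1],[2.9,0,-2.9,0,0,0,1]]]'
python3 -m pendant '[[[3.9,0,-0.6,0,0,0,1],[3.9,0,-0.6,0,0,0,1],[3.9,0,-0.6,0,0,0,1],[3.9,0,-0.6,0,0,0,1],[3.9,0,-0.6,0,0,0,1],[3.9,0,-0.6,0,0,0,1],[3.9,0,-0.6,0,0,0,1],[3.9,0,-0.6,0,0,0,1],[3.9,0,-0.6,0,0,0,1],[3.9,0,-0.6,0,0,0,1],[3.9,0,-0.6,0,0,0,1],[0,0,0,0,0,0,1]]]'
python3 -c "
from h import *
go(.458,.2225,.2,101)"
```

```text
clock: 2.8
tool_pos: [0.4663, -0.2492, 0.2021]
orientation: [-90.1, 0.0, 99.4]
force: [1.2, -1.6, 0.3]
opening: 0.0871
clock: 3.8
tool_pos: [0.4614, 0.1885, 0.2017]
orientation: [-90.1, -0.1, 99.6]
force: [0.1, -1.1, -0.3]
opening: 0.0882
t 3.8 pos [0.4614 0.1885 0.2017] rpy [-9.009e+01 -5.000e-02  9.957e+01] open 0.0882 F [ 0.1 -1.1 -0.3]
shift cm [ 3.41  0.18 -0.23] turn [ 0.09 -1.43  0.05]
```

```bash

python3 -m pendant '[[[3.4,0,-0.2,0,-1.4,0,1],[0,3,0,0,0,0,1],[0,3.5,0,0,0,0,1],[0,3.5,0,0,0,0,1],[0,3.5,0,0,0,0,1],[0,2,0,0,0,0,1],[0,1,0,0,0,0,1],[0,0,0,0,0,0,1]]]'
python3 -c "
from h import *
go(.458,.2225,.006,101)
s=snapshot('scene');cv2.imwrite('pics/a1.png',s['image'][:,:,::-1])"
```

```text
clock: 4.47
tool_pos: [0.4564, 0.2158, 0.0347]
orientation: [-89.8, 0.1, 100.7]
force: [-0.2, -0.3, 0.8]
opening: 0.0876
t 4.47 pos [0.4564 0.2158 0.0347] rpy [-89.81   0.13 100.73] open 0.0876 F [-0.2 -0.3  0.8]
shift cm [ 0.63  2.87 -0.29] turn [-0.19 -0.27 -0.13]
```

View pics/a1.png

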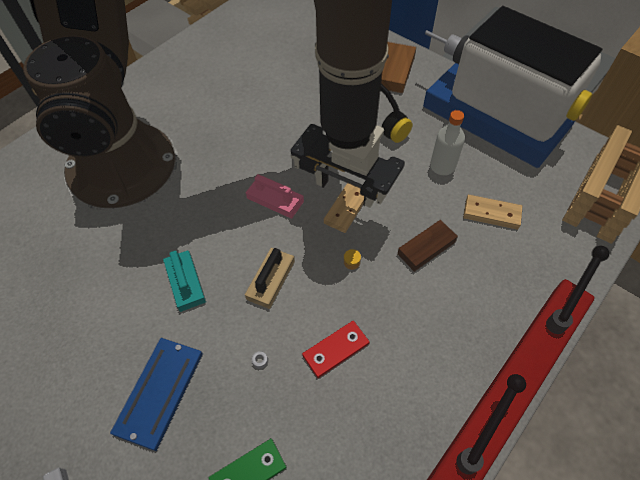

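The picture shows the open fingers straddling the spoilboard at about (346,205), clear of the pink block. I go down and grip.

```bash

python3 -m pendant '[[[0.6,1.4,-0.2,0,0,0,1],[0,1.4,0,0,0,0,1],[0,0,0,0,0,0,1],[0,0,0,0,0,0,0],[0,0,0,0,0,0,0],[0,0,0,0,0,0,0],[0,0,0,0,0,0,0],[0,0,0,0,0,0,0],[0,0,0,0,0,0,0],[0,0,0,0,0,0,0]]]'
python3 -c "
from h import *
go(.458,.2225,.006,101)"
```

```text
clock: 5.35
tool_pos: [0.4583, 0.2232, 0.0088]
orientation: [-90.0, -0.0, 100.7]
force: [0.3, -1.1, -0.4]
opening: 0.0467
t 5.35 pos [0.4583 0.2232 0.0088] rpy [-9.0010e+01 -1.0000e-02  1.0074e+02] open 0.0467 F [ 0.3 -1.1 -0.4]
shift cm [-0.06  0.28  0.04] turn [ 0.01 -0.26  0.01]
```

```bash

python3 -m pendant '[[[0,0,0,0,0,0,0],[0,-1,0,0,0,0,0],[0,-2,0,0,0,0,0],[0,-3.5,0,0,0,0,0],[0,-3.5,0,0,0,0,0],[0,-3.5,0,0,0,0,0],[0,0,0,0,0,0,0]]]'
python3 -c "
from h import *
go(.451,-.272,.13,111)
s=snapshot('scene');cv2.imwrite('pics/a2.png',s['image'][:,:,::-1])"
```

```text
clock: 5.93
tool_pos: [0.4616, 0.2255, 0.1515]
orientation: [-90.6, -0.3, 100.8]
force: [0.5, 1.0, 0.5]
opening: 0.0023
t 5.93 pos [0.4616 0.2255 0.1515] rpy [-90.58  -0.27 100.83] open 0.0023 F [0.5 1.  0.5]
shift cm [-48.67   1.81  10.41] turn [  0.6  -10.17   0.22]
```

View pics/a2.png

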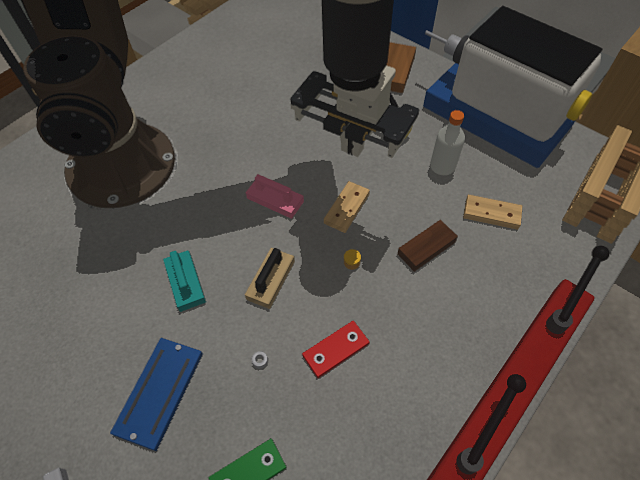

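Missed: the fingers shut to 2 mm and the board is still at (346,206). I gripped too high, likely because the tips pull back as the fingers open. I check the board's pose and retry lower, feeling for the bench.

```bash

python3 -m pendant '[[[0,0,0,0,0,0,1],[0,0,0,0,0,0,1],[0,0,0,0,0,0,1],[0,0,0,0,0,0,1],[0,0,0,0,0,0,1],[0,0,0,0,0,0,1]]]'
python3 - <<'E'
from h import *
s=snapshot('scene')
ds=silhouettes(s,'spoilboard')
for d in ds: print(d["confidence"],d["bbox"])
m=min(ds,key=lambda d:abs(d["bbox"][0]+d["bbox"][2]/2-346))["mask"]
r=fit('spoilboard',[(s,m)],np.array([.458,.2225,np.radians(101)])); print(r.x,np.degrees(r.x[2]),r.fun)
go(r.x[0],r.x[1],.02,np.degrees(r.x[2]))
i=s['image'][60:260,240:480,::-1]; cv2.imwrite('pics/a3.png',cv2.resize(i,None,fx=3,fy=3))
E
```

```text
clock: 6.48
tool_pos: [0.4581, 0.2229, 0.143]
orientation: [-89.9, 0.0, 100.7]
force: [0.4, -0.6, -0.1]
opening: 0.0355
0.59 [463.8, 195.7, 59.0, 32.4]
0.58 [324.3, 179.8, 43.7, 52.3]
[0.46017203 0.22123331 1.76868934] 101.33843432156331 0.03868435749973585
t 6.58 pos [0.4581 0.223  0.1432] rpy [-8.9960e+01  3.0000e-02  1.0074e+02] open 0.043 F [ 0.3 -0.6 -0. ]
shift cm [-0.21 12.32 -0.18] turn [-0.04 -0.6  -0.03]
```

View pics/a3.png

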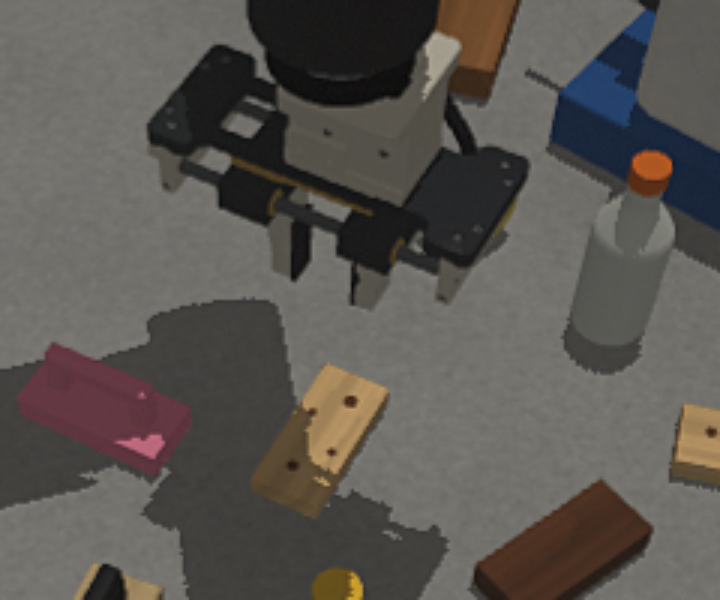

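```bash

python3 -m pendant '[[[-0.2,0,-0.2,0,0,0,1],[0,0,0,0,0,0,1],[0,0,0,0,0,0,1],[0,0,0,0,0,0,1],[0,0,0,0,0,0,1],[0,3,0,0,0,0,1],[0,3,0,0,0,0,1],[0,3,0,0,0,0,1],[0,2.5,0,0,0,0,1],[0,1.3,0,0,0,0,1],[0,0,0,0,0,0,1],[0,0,0,0,0,0,1]]]'
python3 - <<'E'
from h import *
s=snapshot('scene')
go(.459,.2217,.006,101)
i=s['image'][100:260,260:450,::-1]; cv2.imwrite('pics/a4.png',cv2.resize(i,None,fx=4,fy=3.75))
E
```

```text
clock: 7.58
tool_pos: [0.4604, 0.2213, 0.0153]
orientation: [-89.9, 0.1, 100.8]
force: [-0.0, -0.1, 0.3]
opening: 0.0876
t 7.63 pos [0.461  0.2219 0.0162] rpy [-90.03  -0.   100.77] open 0.0879 F [-0.   0.1  1.4]
shift cm [0.02 1.02 0.2 ] turn [ 0.03 -0.23  0.  ]
```

View pics/a4.png

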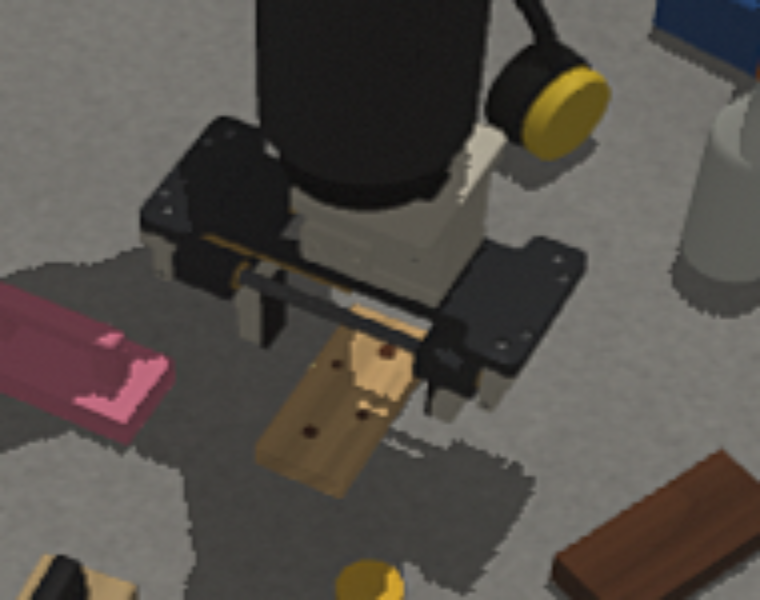

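```bash
python3 - <<'E'
from h import *
s=snapshot('scene');o=ctrl.get_obs();M=R.from_euler('xyz',o["orientation"],degrees=True).as_matrix()
for back in(0,.01,.02):
  for k in(-.044,.044): print(back,k,proj([o["tool_pos"]+M@np.array([-.0095,-back,k])],s),proj([o["tool_pos"]+M@np.array([.0095,-back,k])],s))
E
```

```text
0 -0.044 [[364.98894995 216.00813153]] [[369.24161853 209.19485512]]
0 0.044 [[326.61025069 199.02533441]] [[331.07999694 192.50117156]]
0.01 -0.044 [[365.2652932  213.14711291]] [[369.55222529 206.29922066]]
0.01 0.044 [[326.55551286 196.08493855]] [[331.06325076 189.52998589]]
0.02 -0.044 [[365.54648569 210.23609019]] [[369.86823783 203.35339239]]
0.02 0.044 [[326.49984087 193.09429282]] [[331.04622418 186.50843178]]
```

The projection puts the real fingertips about 20 mm behind the reported TCP while the jaws are open. That explains the miss, so I go lower in steps and watch the force.

```bash

python3 -m pendant '[[[0,1,0.2,0,0,0,1],[0,0.5,0,0,0,0,1],[0,0,0,0,0,0,1],[0,0,0,0,0,0,1]]]'
python3 -m pendant '[[[0,0.5,0,0,0,0,1],[0,0,0,0,0,0,1],[0,0,0,0,0,0,1]]]'
python3 - <<'E'
from h import *
s=snapshot('scene')
go(.459,.2217,-.01,101)
i=s['image'][100:260,260:450,::-1]; cv2.imwrite('pics/a5.png',cv2.resize(i,None,fx=4,fy=3.75))
E
```

```text
clock: 8.02
tool_pos: [0.4589, 0.2214, 0.0012]
orientation: [-90.0, -0.0, 100.8]
force: [0.5, 0.3, 0.3]
opening: 0.0875
clock: 8.27
tool_pos: [0.4586, 0.2211, -0.0045]
orientation: [-90.0, 0.0, 100.7]
force: [-0.9, -0.1, -0.0]
opening: 0.0875
t 8.32 pos [ 0.4587  0.2212 -0.0044] rpy [-90.     0.   100.75] open 0.0875 F [0.3 0.5 0.8]
shift cm [ 0.05  0.56 -0.04] turn [ 0.   -0.25 -0.  ]
```

View pics/a5.png

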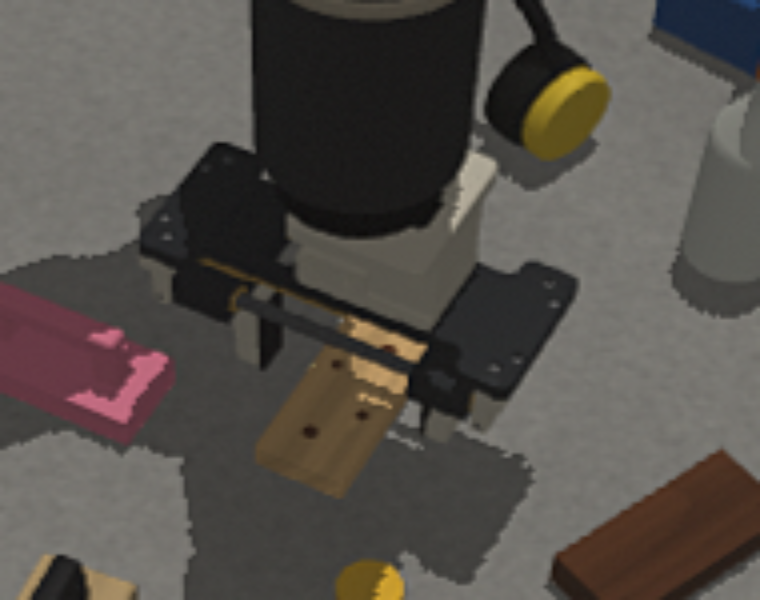

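```bash
python3 - <<'E'
from h import *
import pickle
t,sc,out=pickle.load(open("s0.pkl","rb"))
d=out['holddown','top'][1]; p=init(d["mask"],t,.022)
d2=out['holddown','scene'][0]
r=fit('holddown',[(t,d["mask"]),(sc,d2["mask"])],p); print(r.x,np.degrees(r.x[2]),r.fun)
o=ctrl.get_obs();M=R.from_euler('xyz',o["orientation"],degrees=True).as_matrix()
q=np.array(hulls('holddown',r.x,0)[1])
print("handle in tool frame mm",np.round((q-o["tool_pos"])@M*1e3)[:, [0,2]])
q=np.array(hulls('holddown',r.x,0)[0])
print("block in tool frame mm",np.round((q-o["tool_pos"])@M*1e3)[:, [0,2]])
# tip height estimate
s=snapshot("scene")
for k,(u,v) in((.044,(325.5,197.6)),(-.044,(366.5,216))):
  for b in np.arange(0,.04,.005): print(k,b,np.round(proj([o["tool_pos"]+M@np.array([-.0095,-b,k])],s),1), np.round(proj([o["tool_pos"]+M@np.array([-.0095,-b,k*1.4])],s),1))
E
```

```text
[ 0.3298237   0.14515121 -2.9586071 ] -169.51570024515883 0.1615588710710934
handle in tool frame mm [[-44. 101.]
 [-44. 101.]
 [-58. 101.]
 [-58. 101.]
 [-43. 181.]
 [-43. 181.]
 [-57. 181.]
 [-57. 181.]]
block in tool frame mm [[-26.  86.]
 [-26.  86.]
 [-76.  86.]
 [-76.  86.]
 [-25. 196.]
 [-25. 196.]
 [-75. 196.]
 [-75. 196.]]
0.044 0.0 [[325.4 204.7]] [[318.1 201.4]]
0.044 0.005 [[325.4 203.3]] [[318. 200.]]
0.044 0.01 [[325.3 201.8]] [[318.  198.6]]
0.044 0.015 [[325.3 200.4]] [[317.9 197.1]]
0.044 0.02 [[325.3 199. ]] [[317.8 195.6]]
0.044 0.025 [[325.3 197.5]] [[317.8 194.2]]
0.044 0.03 [[325.2 196. ]] [[317.7 192.7]]
0.044 0.035 [[325.2 194.5]] [[317.7 191.2]]
-0.044 0.0 [[363.  221.5]] [[370.8 225. ]]
-0.044 0.005 [[363.2 220.2]] [[370.9 223.6]]
-0.044 0.01 [[363.3 218.8]] [[371.1 222.3]]
-0.044 0.015 [[363.4 217.4]] [[371.3 220.9]]
-0.044 0.02 [[363.6 216. ]] [[371.4 219.5]]
-0.044 0.025 [[363.7 214.5]] [[371.6 218. ]]
-0.044 0.03 [[363.9 213.1]] [[371.8 216.6]]
-0.044 0.035 [[364.  211.7]] [[372.  215.2]]
```

```bash
python3 - <<'E'
from h import *
s=snapshot("scene")
M=R.from_euler('xyz',[-90.2,0,100.8],degrees=True).as_matrix()
for tp in([.4616,.2255,.1515],[.4582,.2229,.1445]):
  for b in(0,.02): print(b,np.round(proj([np.array(tp)+M@np.array([x,-b,k]) for x,k in((-.0095,0),(.0095,0),(-.0095,.01),(-.0095,-.01))],s),1).tolist())
i=cv2.imread('pics/a2.png')[60:180,280:430]; cv2.imwrite('pics/a6.png',cv2.resize(i,None,fx=5,fy=5))
E
```

```text
0 [[348.6, 162.6], [353.5, 155.5], [343.7, 160.6], [353.5, 164.6]]
0.02 [[348.9, 155.1], [353.8, 147.9], [343.9, 153.0], [353.9, 157.1]]
0 [[346.1, 165.1], [351.0, 158.0], [341.2, 163.1], [351.0, 167.1]]
0.02 [[346.3, 157.7], [351.3, 150.5], [341.4, 155.6], [351.3, 159.7]]
```

View pics/a6.png

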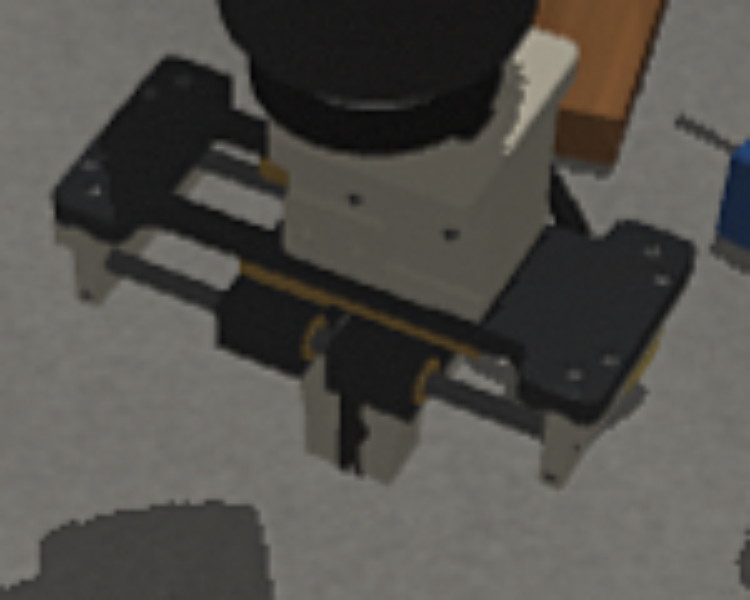

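Shut or open, the tips sit about 20–25 mm above the reported TCP, so it is a fixed offset. I shift 1.5 cm along the board, away from the pink block, and descend further while watching the force.

```bash

python3 -m pendant '[[[1.5,0,0,0,0,0,1],[0,0.4,0,0,0,0,1],[0,0.4,0,0,0,0,1],[0,0,0,0,0,0,1],[0,0,0,0,0,0,1]]]'
python3 - <<'E'
from h import *
s=snapshot('scene')
go(.459,.2217,-.01,101)
i=s['image'][100:260,260:450,::-1]; cv2.imwrite('pics/a7.png',cv2.resize(i,None,fx=4,fy=3.75))
E
```

```text
clock: 8.83
tool_pos: [0.4554, 0.2356, -0.0129]
orientation: [-89.9, 0.0, 100.8]
force: [-0.1, -0.2, 0.4]
opening: 0.0879
t 8.88 pos [ 0.4556  0.2356 -0.0127] rpy [-8.9970e+01  3.0000e-02  1.0074e+02] open 0.0877 F [ 0.5 -0.2  0.5]
shift cm [-1.43 -0.27 -0.07] turn [-0.03 -0.26 -0.03]
```

View pics/a7.png

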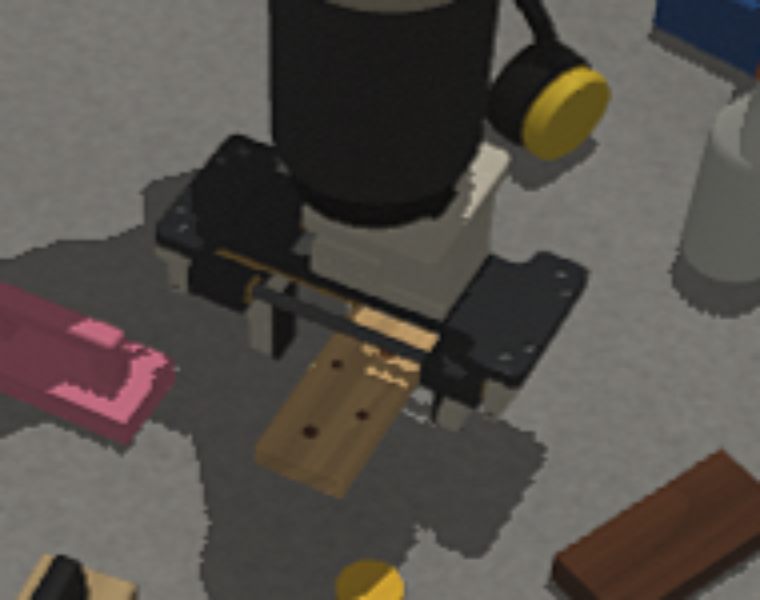

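```bash

for i in 1; do python3 -m pendant '[[[0,0.3,0,0,0,0,1],[0,0,0,0,0,0,1]]]'; python3 -m pendant '[[[0,0.2,0,0,0,0,1],[0,0,0,0,0,0,1]]]'; done
```

```text
clock: 9.05
tool_pos: [0.4557, 0.2356, -0.0158]
orientation: [-90.0, 0.0, 100.7]
force: [0.2, 0.8, -0.5]
opening: 0.0874
clock: 9.22
tool_pos: [0.4557, 0.2357, -0.0177]
orientation: [-90.0, 0.0, 100.7]
force: [-0.3, 0.6, 0.1]
opening: 0.0878
```

```bash

python3 -m pendant '[[[0,0,0,0,0,0,0],[0,0,0,0,0,0,0],[0,0,0,0,0,0,0],[0,0,0,0,0,0,0],[0,0,0,0,0,0,0],[0,0,0,0,0,0,0],[0,0,0,0,0,0,0],[0,0,0,0,0,0,0],[0,0,0,0,0,0,0]]]'
```

```text
clock: 9.97
tool_pos: [0.4558, 0.2359, -0.0174]
orientation: [-90.0, -0.0, 100.7]
force: [-0.3, -1.0, 1.1]
opening: 0.0497
```

Gripped at 49.7 mm. I lift and check.

```bash

python3 -m pendant '[[[0,-1,0,0,0,0,0],[0,-2,0,0,0,0,0],[0,-3,0,0,0,0,0],[0,-3.5,0,0,0,0,0],[0,-3.5,0,0,0,0,0],[0,-2,0,0,0,0,0],[0,0,0,0,-5,0,0],[0,0,0,0,-5.2,0,0]]]'
python3 - <<'E'
from h import *
s=snapshot('scene');cv2.imwrite('pics/b1.png',s['image'][:,:,::-1])
c,sn=np.cos(np.radians(111)),np.sin(np.radians(111))
go(.4515+.014*c,-.272+.014*sn,.13,111)
E
```

```text
clock: 10.63
tool_pos: [0.4565, 0.2366, 0.1353]
orientation: [-90.2, -0.1, 111.2]
force: [-0.8, -0.3, -0.8]
opening: 0.0497
t 10.68 pos [0.4561 0.2362 0.1343] rpy [-9.0130e+01 -7.0000e-02  1.1156e+02] open 0.0496 F [-0.3 -0.5 -0.8]
shift cm [-45.7    0.33  19.08] turn [0.13 0.56 0.07]
```

View pics/b1.png

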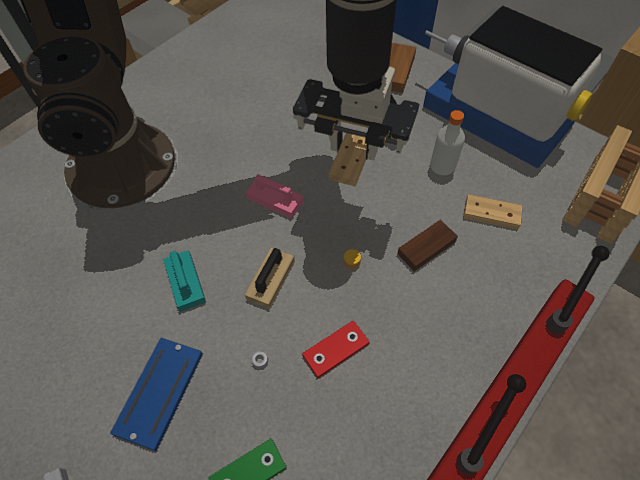

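```bash

python3 -m pendant '[[[-3,0,1.2,0,0,0,0],[-3.8,0,1.6,0,0,0,0],[-3.8,0,1.6,0,0,0,0],[-3.8,0,1.6,0,0,0,0],[-3.8,0,1.6,0,0,0,0],[-3.8,0,1.6,0,0,0,0],[-3.8,0,1.6,0,0,0,0],[-3.8,0,1.6,0,0,0,0],[-3.8,0,1.6,0,0,0,0],[-3.8,0,1.6,0,0,0,0],[-3,0,1.3,0,0,0,0],[-2,0,0.8,0,0,0,0]]]'
python3 -m pendant '[[[-1,0,0.5,0,0,0,0],[-1,0,0.4,0,0,0,0],[0,2,0,0,0,0,0],[0,2,0,0,0,0,0],[0,2,0,0,0,0,0],[0,0,0,0,0,0,0],[0,0,0,0,0,0,0]]]'
python3 - <<'E'
from h import *
s=snapshot('scene');cv2.imwrite('pics/b2.png',cv2.resize(s['image'][260:480,60:300,::-1],None,fx=2.7,fy=2.7))
c,sn=np.cos(np.radians(111)),np.sin(np.radians(111))
go(.4515+.014*c,-.272+.014*sn,-.0015,111)
E
```

```text
clock: 11.68
tool_pos: [0.4404, -0.2243, 0.1328]
orientation: [-90.0, 0.0, 110.7]
force: [0.5, 0.0, -1.0]
opening: 0.0495
clock: 12.27
tool_pos: [0.4396, -0.2428, 0.0723]
orientation: [-89.9, -0.1, 111.0]
force: [-0.4, -0.0, -0.3]
opening: 0.0495
t 12.32 pos [ 0.4405 -0.2431  0.0732] rpy [-8.9980e+01  1.0000e-02  1.1099e+02] open 0.0498 F [ 0.7 -0.3 -0.3]
shift cm [-1.69  7.47  0.01] turn [-0.02 -0.01 -0.01]
```

View pics/b2.png

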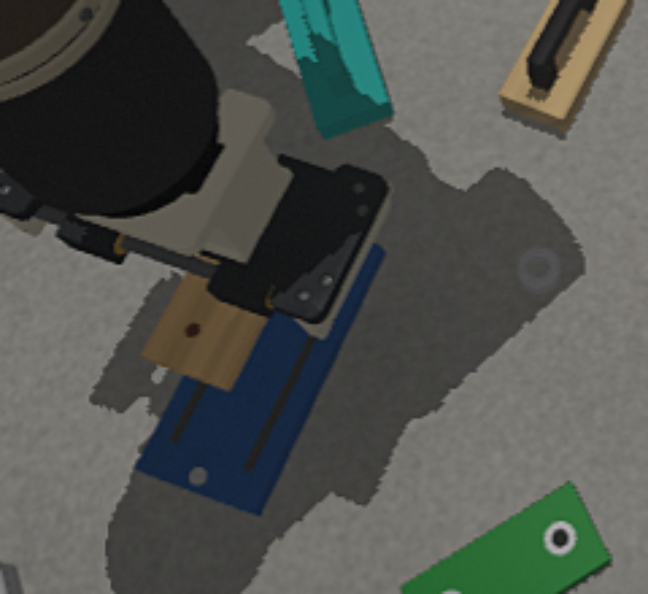

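```bash

python3 -m pendant '[[[-1.7,0,0,0,0,0,0],[0,2,0,0,0,0,0],[0,2,0,0,0,0,0],[0,1.5,0,0,0,0,0],[0,1,0,0,0,0,0],[0,0.4,0,0,0,0,0],[0,0,0,0,0,0,0],[0,0,0,0,0,0,0]]]'
python3 - <<'E'
from h import *
c,sn=np.cos(np.radians(111)),np.sin(np.radians(111))
go(.4515+.014*c,-.272+.014*sn,-.002,111)
for n in("scene","top"):
  s=snapshot(n)
  for d in silhouettes(s,"spoilboard"): print(n,d["confidence"],d["bbox"])
E
```

```text
clock: 12.98
tool_pos: [0.447, -0.2593, 0.0045]
orientation: [-90.1, 0.0, 111.0]
force: [0.9, 0.2, 0.5]
opening: 0.0495
t 12.98 pos [ 0.447  -0.2593  0.0045] rpy [-9.0050e+01  5.0000e-02  1.1097e+02] open 0.0495 F [0.9 0.2 0.5]
shift cm [0.06 0.65 0.04] turn [ 0.05 -0.03 -0.05]
scene 0.89 [463.0, 193.3, 58.3, 36.3]
scene 0.56 [125.3, 384.1, 37.9, 38.9]
top 0.69 [162.8, 138.6, 41.4, 51.3]
top 0.65 [332.5, 248.9, 42.2, 38.9]
```

```bash

python3 -m pendant '[[[0,0.4,0,0,0,0,0],[0,0.15,0,0,0,0,0],[0,0,0,0,0,0,0]]]'
python3 -m pendant '[[[0,0.1,0,0,0,0,0],[0,0,0,0,0,0,0]]]'
```

```text
clock: 13.43
tool_pos: [0.4459, -0.2592, -0.0023]
orientation: [-90.0, -0.0, 110.9]
force: [0.9, 0.2, -1.4]
opening: 0.0497
clock: 13.6
tool_pos: [0.446, -0.2593, -0.0024]
orientation: [-90.0, -0.0, 111.0]
force: [-2.8, 1.7, 7.6]
opening: 0.0498
```

Contact at 7.6 N and the expected height. I release, rise and check the placing.

```bash

python3 -m pendant '[[[0,0,0,0,0,0,1],[0,0,0,0,0,0,1],[0,0,0,0,0,0,1],[0,0,0,0,0,0,1],[0,-2,0,0,0,0,1],[0,-4,0,0,0,0,1],[0,-4,0,0,0,0,1],[0,-3,0,0,0,0,1]]]'
python3 -m pendant '[[[3.8,0,-1.6,0,0,0,1],[3.8,0,-1.6,0,0,0,1],[3.8,0,-1.6,0,0,0,1],[3.8,0,-1.6,0,0,0,1],[3.8,0,-1.6,0,0,0,1],[3.8,0,-1.6,0,0,0,1],[3.8,0,-1.6,0,0,0,1],[0,0,0,0,0,0,1]]]'
cat >> h.py <<'E'
def locate(names,z0s,guess,crop=None,out=None):
    S={n:snapshot(n) for n in("scene","top")}
    for name,z0,p in zip(names,z0s,guess):
        p=np.array([p[0],p[1],np.radians(p[2])]); V=[]
        for n,s in S.items():
            r0=render(name,p,z0,s)>.5; best=None
            for d in silhouettes(s,name):
                m=d["mask"]; iou=(m&r0).sum()/max(1,(m|r0).sum())
                if best is None or iou>best[0]: best=(iou,m)
            if best and best[0]>.3:
                V.append((s,best[1])); f=fit(name,[V[-1]],p,z0); print(name,n,"iou",round(best[0],2),np.round(f.x[:2],4),round(np.degrees(f.x[2])%180,1),"cost",round(f.fun,3))
            else: print(name,n,"none",best and best[0])
    if out:
        s=S["scene"]; x,y,w,h=crop; cv2.imwrite(out,cv2.resize(s["image"][y:y+h,x:x+w,::-1],None,fx=2.5,fy=2.5))
E
python3 - <<'E'
from h import *
locate(['plate','spoilboard','workpiece'],[0,.015,0],[(.4517,-.2725,111),(.4517,-.2725,111),(.637,.2486,76)],(60,260,240,220),'pics/b3.png')
go(.6375,.2486,.13,76)
E
```

```text
clock: 14.27
tool_pos: [0.4467, -0.2596, 0.1299]
orientation: [-90.1, 0.1, 111.0]
force: [1.4, -0.2, 0.2]
opening: 0.0871
clock: 14.93
tool_pos: [0.4567, 0.0349, 0.1276]
orientation: [-90.1, -0.0, 111.3]
force: [0.8, -0.6, 0.3]
opening: 0.0879
plate scene iou 0.53 [ 0.4528 -0.2736] 111.0 cost 0.861
plate top iou 0.56 [ 0.4507 -0.272 ] 110.6 cost 0.755
spoilboard scene iou 0.95 [ 0.4526 -0.2725] 109.8 cost 0.034
spoilboard top iou 0.92 [ 0.451  -0.2695] 111.2 cost 0.063
workpiece scene iou 0.9 [0.6388 0.2465] 75.9 cost 0.045
workpiece top iou 0.96 [0.6362 0.2486] 76.8 cost 0.037
t 15.33 pos [0.4556 0.028  0.127 ] rpy [-89.99   0.   110.82] open 0.0879 F [-0.3  0.1 -0.2]
shift cm [ 14.16  -0.31 -24.84] turn [-1.000e-02  3.482e+01 -0.000e+00]
```

View pics/b3.png

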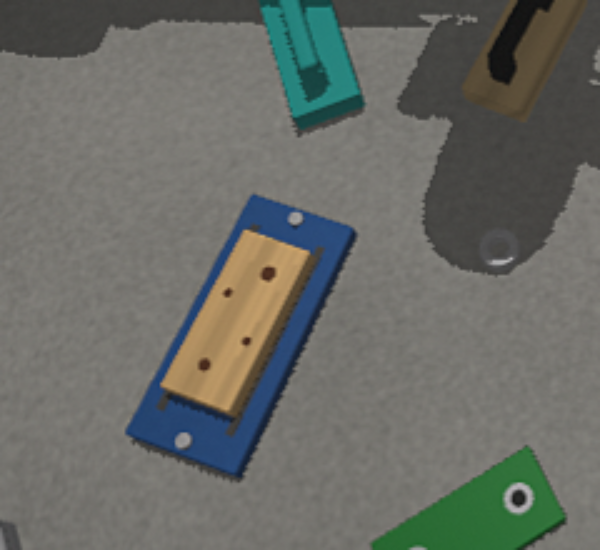

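The crop shows the pale board lying flat and centred between the plate's slots and screws, about 2 mm off at most. Now the workpiece.

```bash

python3 -m pendant '[[[2,0,-3.5,0,0,0,1],[2,0,-3.5,0,0,0,1],[2,0,-3.6,0,0,0,1],[2,0,-3.6,0,0,0,1],[2,0,-3.6,0,0,0,1],[2,0,-3.6,0,0,0,1],[2.2,0,-3.4,0,0,0,1],[0,1,0,0,7,0,1],[0,1,0,0,7,0,1],[0,1,0,0,7,0,1],[0,1,0,0,7,0,1],[0,1,0,0,6.8,0,1]]]'
python3 -c "
from h import *
go(.6375,.2476,-.0155,76)"
```

```text
clock: 16.33
tool_pos: [0.637, 0.249, 0.0761]
orientation: [-90.0, 0.0, 75.7]
force: [-0.3, 0.3, 0.4]
opening: 0.0874
t 16.33 pos [0.637  0.249  0.0761] rpy [-8.997e+01  3.000e-02  7.569e+01] open 0.0874 F [-0.3  0.3  0.4]
shift cm [-0.12  9.16 -0.09] turn [-0.03 -0.31 -0.03]
```

```bash

python3 -m pendant '[[[-0.1,2,-0.1,0,0,0,1],[0,3,0,0,0,0,1],[0,2,0,0,0,0,1],[0,1.5,0,0,0,0,1],[0,0.5,0,0,0,0,1]]]'
python3 -m pendant '[[[0,0,0,0,0,0,0],[0,0,0,0,0,0,0],[0,0,0,0,0,0,0],[0,0,0,0,0,0,0],[0,0,0,0,0,0,0],[0,0,0,0,0,0,0],[0,0,0,0,0,0,0],[0,0,0,0,0,0,0],[0,0,0,0,0,0,0]]]'
```

```text
clock: 16.75
tool_pos: [0.636, 0.2468, -0.0163]
orientation: [-89.8, 0.2, 76.0]
force: [-0.4, 0.2, -0.2]
opening: 0.0876
clock: 17.5
tool_pos: [0.6376, 0.2495, -0.0122]
orientation: [-90.0, -0.0, 76.2]
force: [-1.0, -0.8, 5.8]
opening: 0.0494
```

```bash

python3 -m pendant '[[[0,-1,0,0,0,0,0],[0,-2,0,0,0,0,0],[0,-3.5,0,0,0,0,0],[0,-3.5,0,0,0,0,0],[0,-3,0,0,0,0,0],[0,-2,0,0,0,0,0],[0,0,0,0,-7,0,0],[0,0,0,0,-7,0,0],[0,0,0,0,-7,0,0],[0,0,0,0,-7,0,0],[0,0,0,0,-6.8,0,0],[0,0,0,0,0,0,0]]]'
python3 -c "
from h import *
s=snapshot('scene');cv2.imwrite('pics/c1.png',s['image'][60:300,260:520,::-1])
c,sn=np.cos(np.radians(111)),np.sin(np.radians(111))
go(.452+.0018*c,-.2725+.0018*sn,.13,111)"
```

```text
clock: 18.5
tool_pos: [0.637, 0.2492, 0.1372]
orientation: [-90.0, -0.0, 111.3]
force: [0.3, 0.6, -1.9]
opening: 0.0493
t 18.55 pos [0.637  0.2492 0.1372] rpy [-89.98  -0.   110.83] open 0.0496 F [-0.3 -0.3 -1.8]
shift cm [-42.     0.73  35.84] turn [-0.02 -0.17  0.  ]
```

View pics/c1.png

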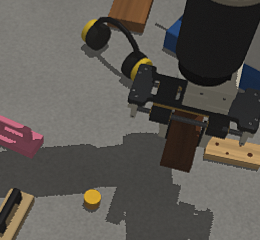

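The walnut board is held. I carry it over.

```bash

python3 -m pendant '[[[-2.5,0,2.1,0,0,0,0],[-3.1,0,2.65,0,0,0,0],[-3.1,0,2.65,0,0,0,0],[-3.1,0,2.65,0,0,0,0],[-3.1,0,2.65,0,0,0,0],[-3.1,0,2.65,0,0,0,0],[-3.1,0,2.65,0,0,0,0],[-3.1,0,2.65,0,0,0,0],[-3.1,0,2.65,0,0,0,0],[-3.1,0,2.65,0,0,0,0],[-3.1,0,2.65,0,0,0,0],[-3.1,0,2.65,0,0,0,0]]]'
python3 -m pendant '[[[-2.5,0,2.1,0,0,0,0],[-2,0,1.8,0,0,0,0],[-1,0,0.7,0,0,0,0],[0,2,0,0,0,0,0],[0,2,0,0,0,0,0],[0,1.5,0,0,0,0,0],[0,0,0,0,0,0,0],[0,0,0,0,0,0,0]]]'
python3 -c "
from h import *
s=snapshot('scene');cv2.imwrite('pics/c2.png',s['image'][240:480,60:320,::-1])
c,sn=np.cos(np.radians(111)),np.sin(np.radians(111))
go(.452+.0018*c,-.2725+.0018*sn,.0208,111)"
```

```text
clock: 19.55
tool_pos: [0.4752, -0.2059, 0.1376]
orientation: [-90.0, 0.0, 110.7]
force: [0.8, 0.3, -1.9]
opening: 0.0498
clock: 20.22
tool_pos: [0.4527, -0.2719, 0.0818]
orientation: [-89.9, -0.0, 110.8]
force: [0.1, -0.2, -0.6]
opening: 0.05
t 20.27 pos [ 0.4535 -0.2721  0.0827] rpy [-9.0000e+01  2.0000e-02  1.1088e+02] open 0.0492 F [-0.3 -0.7 -1.7]
shift cm [0.19 6.19 0.15] turn [-0.   -0.12 -0.02]
```

View pics/c2.png

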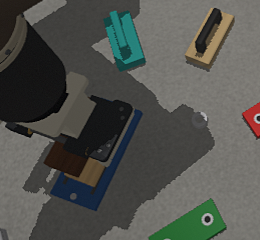

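```bash

python3 -m pendant '[[[0.2,1.5,0.1,0,0,0,0],[0,2,0,0,0,0,0],[0,1.3,0,0,0,0,0],[0,0.6,0,0,0,0,0],[0,0.3,0,0,0,0,0],[0,0,0,0,0,0,0],[0,0,0,0,0,0,0]]]'
python3 -m pendant '[[[0,0.2,0,0,0,0,0],[0,0.1,0,0,0,0,0],[0,0,0,0,0,0,0]]]'
```

```text
clock: 20.85
tool_pos: [0.4522, -0.2708, 0.0261]
orientation: [-90.1, 0.1, 111.0]
force: [0.0, 0.3, -1.2]
opening: 0.0496
clock: 21.1
tool_pos: [0.4515, -0.2706, 0.0223]
orientation: [-90.0, 0.0, 110.9]
force: [0.3, 0.3, -0.2]
opening: 0.0497
```

```bash

python3 -m pendant '[[[0,0.15,0,0,0,0,0],[0,0,0,0,0,0,0]]]'
python3 -m pendant '[[[0,0.1,0,0,0,0,0],[0,0,0,0,0,0,0]]]'
```

```text
clock: 21.27
tool_pos: [0.4516, -0.2707, 0.0208]
orientation: [-90.0, 0.0, 110.9]
force: [0.1, 0.1, -0.3]
opening: 0.0496
clock: 21.43
tool_pos: [0.4516, -0.2707, 0.0207]
orientation: [-90.0, 0.0, 111.0]
force: [-3.6, 2.8, 12.4]
opening: 0.0498
```

Contact (12 N). I release and go on towards the red template.

```bash

python3 -m pendant '[[[0,0,0,0,0,0,1],[0,0,0,0,0,0,1],[0,0,0,0,0,0,1],[0,0,0,0,0,0,1],[0,-2,0,0,0,0,1],[0,-4,0,0,0,0,1],[0,-4,0,0,0,0,1],[0,-2,0,0,0,0,1],[0,0,0,0,0,0,1]]]'
python3 -c "
from h import *
go(.633,-.027,.13,73.5)"
```

```text
clock: 22.18
tool_pos: [0.4544, -0.2717, 0.1449]
orientation: [-90.4, 0.3, 111.0]
force: [0.2, -0.4, 0.5]
opening: 0.0873
t 22.18 pos [ 0.4544 -0.2717  0.1449] rpy [-90.38   0.32 110.99] open 0.0873 F [ 0.2 -0.4  0.5]
shift cm [ 16.45   1.57 -25.43] turn [ 0.47 37.49 -0.18]
```

```bash

python3 -m pendant '[[[3.9,0,-1,0,7,0,1],[3.9,0,-1,0,7,0,1],[3.9,0,-1,0,7,0,1],[3.9,0,-1,0,7,0,1],[3.9,0,-1,0,7,0,1],[3.9,0,-1,0,2.5,0,1],[0,0,0,0,0,0,1]]]'
python3 - <<'E'
from h import *
locate(['workpiece','red_template'],[.033,0],[(.452,-.2725,111),(.633,-.027,73)],(60,240,320,240),'pics/c3.png')
go(.633,-.027,.08,73.5)
E
```

```text
clock: 22.77
tool_pos: [0.4891, -0.0545, 0.1397]
orientation: [-90.1, -0.0, 77.6]
force: [0.8, 0.3, 0.3]
opening: 0.0881
workpiece scene iou 0.92 [ 0.4541 -0.2727] 110.4 cost 0.04
workpiece top iou 0.86 [ 0.4517 -0.2711] 111.4 cost 0.153
red_template scene iou 0.94 [ 0.6334 -0.0265] 74.5 cost 0.05
red_template top iou 0.84 [ 0.6305 -0.0258] 74.0 cost 0.102
t 23.07 pos [ 0.4859 -0.06    0.1394] rpy [-8.997e+01  1.000e-02  7.751e+01] open 0.0877 F [ 0.3  0.7 -0.4]
shift cm [  6.4    5.93 -13.65] turn [-0.03  4.01 -0.01]
```

View pics/c3.png

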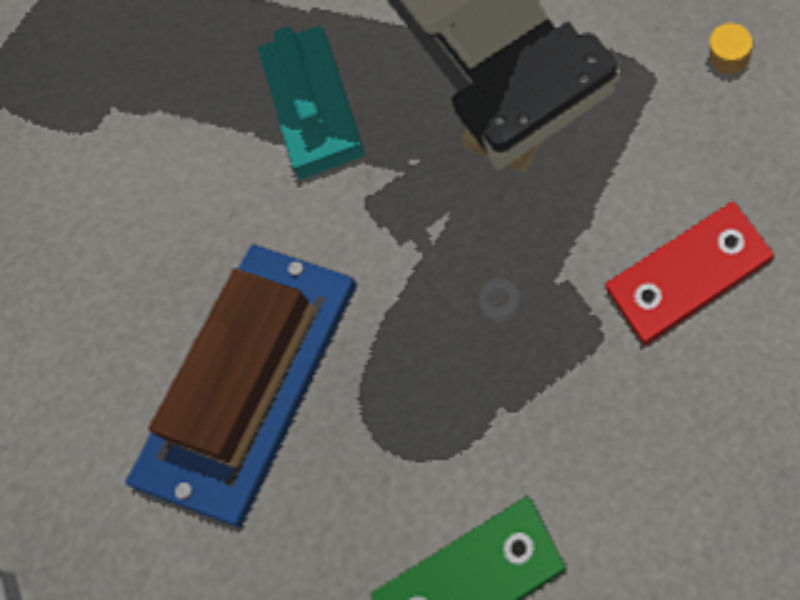

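The walnut lies squarely on the spoilboard. Red template is next, at scene px (335,348).

```bash

python3 -m pendant '[[[1.6,0,-3.4,0,0,0,1],[1.6,0,-3.4,0,0,0,1],[1.6,0,-3.4,0,0,0,1],[1.6,0,-3.4,0,0,0,1],[0,2,0,0,3.5,0,1],[0,3,0,0,0,0,1],[0,3,0,0,0,0,1],[0,2,0,0,0,0,1],[0,0,0,0,0,0,1],[0,0,0,0,0,0,1]]]'
python3 - <<'E'
from h import *
go(.6322,-.0265,-.0185,74)
E
```

```text
clock: 23.9
tool_pos: [0.6322, -0.0273, 0.0389]
orientation: [-89.9, 0.1, 74.0]
force: [1.1, 0.9, -0.0]
opening: 0.0877
t 23.9 pos [ 0.6322 -0.0273  0.0389] rpy [-89.87   0.09  74.  ] open 0.0877 F [ 1.1  0.9 -0. ]
shift cm [0.08 5.74 0.01] turn [-0.13 -0.   -0.09]
```

```bash

python3 -m pendant '[[[0.1,2,0,0,0,0,1],[0,2,0,0,0,0,1],[0,1,0,0,0,0,1],[0,0.5,0,0,0,0,1],[0,0,0,0,0,0,1],[0,0,0,0,0,0,1]]]'
python3 -m pendant '[[[0,0.15,0,0,0,0,1],[0,0,0,0,0,0,1]]]'
python3 -m pendant '[[[0,0.15,0,0,0,0,1],[0,0,0,0,0,0,1]]]'
```

```text
clock: 24.4
tool_pos: [0.6342, -0.025, -0.0141]
orientation: [-90.1, -0.0, 74.1]
force: [0.3, -1.3, 0.7]
opening: 0.0875
clock: 24.57
tool_pos: [0.634, -0.0248, -0.0159]
orientation: [-90.1, -0.0, 74.1]
force: [0.1, -0.3, -1.1]
opening: 0.0879
clock: 24.73
tool_pos: [0.6335, -0.0248, -0.0181]
orientation: [-90.0, -0.0, 74.1]
force: [0.2, -0.3, -0.2]
opening: 0.0876
```

```bash

python3 -m pendant '[[[0,0.15,0,0,0,0,1],[0,0,0,0,0,0,1]]]'
python3 -m pendant '[[[0,0,0,0,0,0,0],[0,0,0,0,0,0,0],[0,0,0,0,0,0,0],[0,0,0,0,0,0,0],[0,0,0,0,0,0,0],[0,0,0,0,0,0,0],[0,0,0,0,0,0,0],[0,0,0,0,0,0,0],[0,0,0,0,0,0,0]]]'
```

```text
clock: 24.9
tool_pos: [0.6332, -0.0249, -0.02]
orientation: [-90.0, 0.0, 74.1]
force: [0.2, -0.6, -0.9]
opening: 0.0879
clock: 25.65
tool_pos: [0.6333, -0.0249, -0.0199]
orientation: [-90.0, 0.0, 74.1]
force: [-0.7, -0.5, 0.2]
opening: 0.0493
```

```bash

python3 -m pendant '[[[0,-1,0,0,0,0,0],[0,-2,0,0,0,0,0],[0,-3.5,0,0,0,0,0],[0,-3.5,0,0,0,0,0],[0,-3,0,0,0,0,0],[0,-2,0,0,0,0,0],[0,0,0,0,-7,0,0],[0,0,0,0,-7,0,0],[0,0,0,0,-7,0,0],[0,0,0,0,-7,0,0],[0,0,0,0,-7,0,0],[0,0,0,0,-2,0,0]]]'
python3 -c "
from h import *
s=snapshot('scene');cv2.imwrite('pics/d1.png',s['image'][140:480,60:500,::-1])
c,sn=np.cos(np.radians(111)),np.sin(np.radians(111))
go(.452+.0018*c,-.2725+.0018*sn,.09,111)"
```

```text
clock: 26.65
tool_pos: [0.6333, -0.0249, 0.1309]
orientation: [-90.0, 0.0, 111.5]
force: [-0.4, 0.4, -0.6]
opening: 0.0495
t 26.7 pos [ 0.6332 -0.0249  0.1309] rpy [-90.02   0.   111.38] open 0.0494 F [ 0.1  0.4 -0.5]
shift cm [-16.27   4.08  25.9 ] turn [ 0.02  0.38 -0.  ]
```

View pics/d1.png

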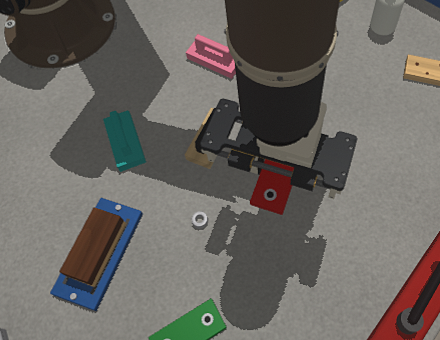

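```bash

python3 -m pendant '[[[-1.5,0,2.4,0,0,0,0],[-2,0,3.2,0,0,0,0],[-2,0,3.2,0,0,0,0],[-2,0,3.2,0,0,0,0],[-2,0,3.2,0,0,0,0],[-2,0,3.2,0,0,0,0],[-2,0,3.2,0,0,0,0],[-1.8,0,2.8,0,0,0,0],[-1,1.5,1.5,0,0.4,0,0],[0,2.5,0,0,0,0,0],[0,0,0,0,0,0,0],[0,0,0,0,0,0,0]]]'
python3 -c "
from h import *
s=snapshot('scene');cv2.imwrite('pics/d2.png',s['image'][240:480,60:320,::-1])
c,sn=np.cos(np.radians(111)),np.sin(np.radians(111))
go(.452+.0018*c,-.2725+.0018*sn,.0371,111)"
```

```text
clock: 27.7
tool_pos: [0.4493, -0.2701, 0.09]
orientation: [-89.9, -0.1, 110.6]
force: [0.4, -0.7, 0.5]
opening: 0.0493
t 27.75 pos [ 0.4506 -0.2701  0.0909] rpy [-8.9980e+01  2.0000e-02  1.1066e+02] open 0.0496 F [ 0.4  0.2 -0.4]
shift cm [-0.09  5.38 -0.05] turn [-0.02 -0.34 -0.02]
```

View pics/d2.png

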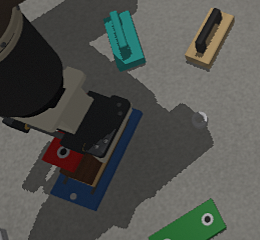

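```bash

python3 -m pendant '[[[-0.1,1.5,0,0,-0.3,0,0],[0,1.7,0,0,0,0,0],[0,1,0,0,0,0,0],[0,0.6,0,0,0,0,0],[0,0.2,0,0,0,0,0],[0,0,0,0,0,0,0],[0,0,0,0,0,0,0]]]'
python3 -m pendant '[[[0,0.2,0,0,0,0,0],[0,0.1,0,0,0,0,0],[0,0,0,0,0,0,0]]]'
```

```text
clock: 28.33
tool_pos: [0.4513, -0.271, 0.0409]
orientation: [-90.0, 0.0, 111.0]
force: [0.6, -0.5, -0.9]
opening: 0.0496
clock: 28.58
tool_pos: [0.4507, -0.271, 0.0373]
orientation: [-90.0, 0.0, 111.0]
force: [-0.1, -0.5, -1.4]
opening: 0.0494
```

```bash

python3 -m pendant '[[[0,0.1,0,0,0,0,0],[0,0,0,0,0,0,0]]]'
python3 -m pendant '[[[0,0.05,0,0,0,0,0],[0,0,0,0,0,0,0]]]'
```

```text
clock: 28.75
tool_pos: [0.4507, -0.2711, 0.037]
orientation: [-90.0, 0.0, 111.0]
force: [-2.1, 1.8, 8.1]
opening: 0.0495
clock: 28.92
tool_pos: [0.4508, -0.2711, 0.037]
orientation: [-90.0, 0.0, 111.0]
force: [-3.1, 2.5, 12.1]
opening: 0.0498
```

```bash

python3 -m pendant '[[[0,0,0,0,0,0,1],[0,0,0,0,0,0,1],[0,0,0,0,0,0,1],[0,0,0,0,0,0,1],[0,-2,0,0,0,0,1],[0,-4,0,0,0,0,1],[0,-4,0,0,0,0,1],[0,-2,0,0,0,0,1],[0,0,0,0,0,0,1]]]'
python3 -m pendant '[[[3.8,0,-1.5,0,0,0,1],[3.8,0,-1.5,0,0,0,1],[3.8,0,-1.5,0,0,0,1],[3.8,0,-1.5,0,0,0,1],[3.8,0,-1.5,0,0,0,1],[3.8,0,-1.5,0,0,0,1],[3.8,0,-1.5,0,0,0,1],[3.8,0,-1.5,0,0,0,1],[3.8,0,-1.5,0,0,0,1],[0,0,0,0,0,0,1]]]'
python3 - <<'E'
from h import *
locate(['red_template','holddown'],[.057,0],[(.452,-.2725,111),(.4505,.001,107)],(60,200,320,240),'pics/d3.png')
go(.4505,.0012,.12,107)
E
```

```text
clock: 29.67
tool_pos: [0.4536, -0.2722, 0.1611]
orientation: [-90.4, 0.3, 111.0]
force: [0.3, 0.1, -0.0]
opening: 0.0869
clock: 30.5
tool_pos: [0.4549, 0.1022, 0.1556]
orientation: [-90.1, -0.0, 111.2]
force: [-0.0, -0.7, 0.2]
opening: 0.0876
red_template scene iou 0.94 [ 0.4528 -0.2733] 111.1 cost 0.05
red_template top iou 0.96 [ 0.4514 -0.2716] 111.1 cost 0.038
holddown scene iou 0.94 [0.4521 0.0008] 107.3 cost 0.038
holddown top iou 0.44 [ 0.4489 -0.0033] 108.8 cost 1.191
t 30.8 pos [0.4541 0.0955 0.1554] rpy [-8.9970e+01  1.0000e-02  1.1088e+02] open 0.0877 F [-0.  -0.   0.1]
shift cm [-8.68  3.54  3.7 ] turn [-0.03  3.88 -0.01]
```

View pics/d3.png

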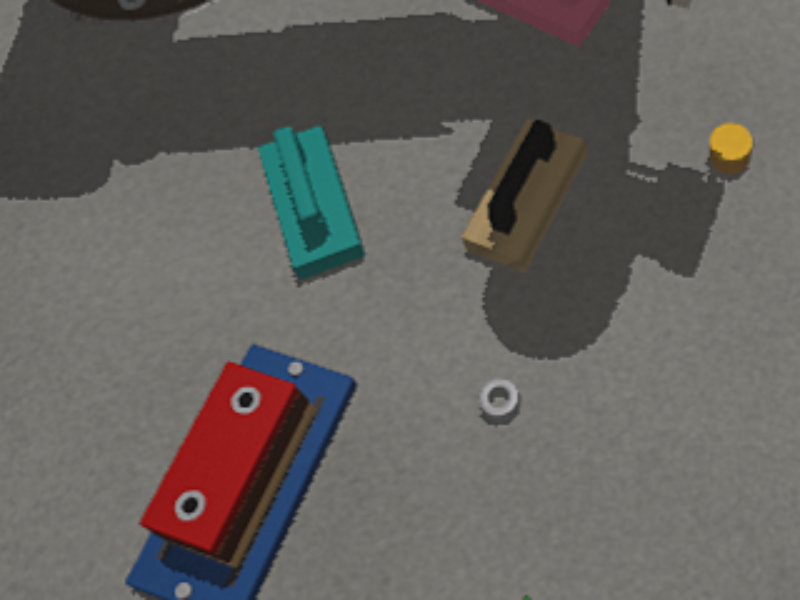

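The red template sits well on the stack. The holddown with the black bar is at scene px (268,270), with pink and turquoise clearly apart. I go for its bar.

```bash

python3 -m pendant '[[[-2.9,0,1.2,0,0,0,0.5],[-2.9,0,1.2,0,0,0,0.5],[-2.9,0,1.3,0,3.9,0,0.5],[0,2,0,0,0,0,0.5],[0,2,0,0,0,0,0.5],[0,2,0,0,0,0,0.5],[0,0,0,0,0,0,0.5],[0,0,0,0,0,0,0.5]]]'
python3 - <<'E'
from h import *
go(.4508,.0010,.015,107)
s=snapshot('scene');cv2.imwrite('pics/e1.png',cv2.resize(s['image'][160:340,180:400,::-1],None,fx=3.3,fy=3.3))
E
```

```text
clock: 31.47
tool_pos: [0.4502, 0.0007, 0.0953]
orientation: [-89.9, 0.0, 107.0]
force: [0.6, -0.1, 0.5]
opening: 0.0452
t 31.47 pos [0.4502 0.0007 0.0953] rpy [-8.9870e+01  3.0000e-02  1.0696e+02] open 0.0452 F [ 0.6 -0.1  0.5]
shift cm [ 0.01  8.03 -0.09] turn [-0.13 -0.04 -0.03]
```

View pics/e1.png

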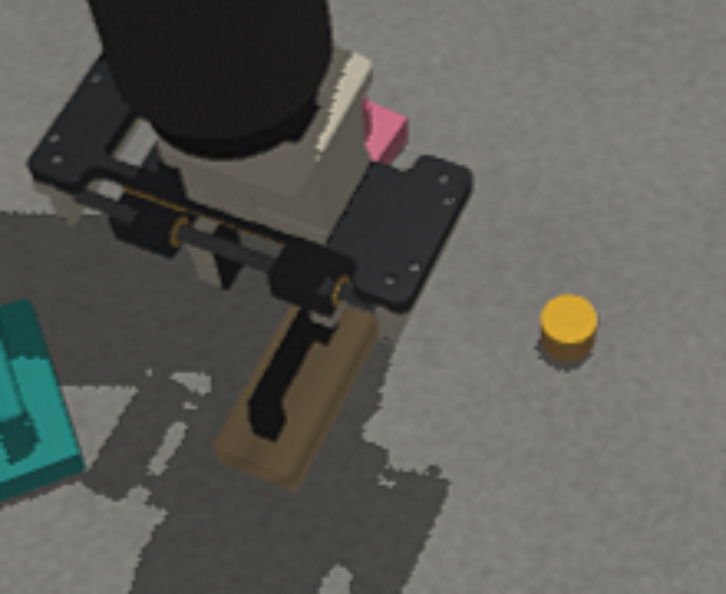

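```bash

python3 -m pendant '[[[0,2,0,0,0,0,0.5],[0,2,0,0,0,0,0.5],[0,2,0,0,0,0,0.5],[0,1.3,0,0,0,0,0.5],[0,0.5,0,0,0,0,0.5],[0,0,0,0,0,0,0.5],[0,0,0,0,0,0,0.5]]]'
python3 -m pendant '[[[0,0.3,0,0,0,0,0],[0,0,0,0,0,0,0],[0,0,0,0,0,0,0],[0,0,0,0,0,0,0],[0,0,0,0,0,0,0],[0,0,0,0,0,0,0],[0,0,0,0,0,0,0],[0,0,0,0,0,0,0],[0,0,0,0,0,0,0],[0,0,0,0,0,0,0]]]'
python3 - <<'E'
from h import *
s=snapshot('scene');cv2.imwrite('pics/e2.png',cv2.resize(s['image'][160:340,180:400,::-1],None,fx=3.3,fy=3.3))
E
```

```text
clock: 32.1
tool_pos: [0.4518, 0.0024, 0.0187]
orientation: [-90.1, 0.0, 107.1]
force: [-0.7, 1.5, 0.9]
opening: 0.0435
clock: 32.93
tool_pos: [0.4507, 0.0021, 0.0147]
orientation: [-90.0, 0.0, 107.1]
force: [-2.1, 0.1, 3.5]
opening: 0.0136
```

View pics/e2.png

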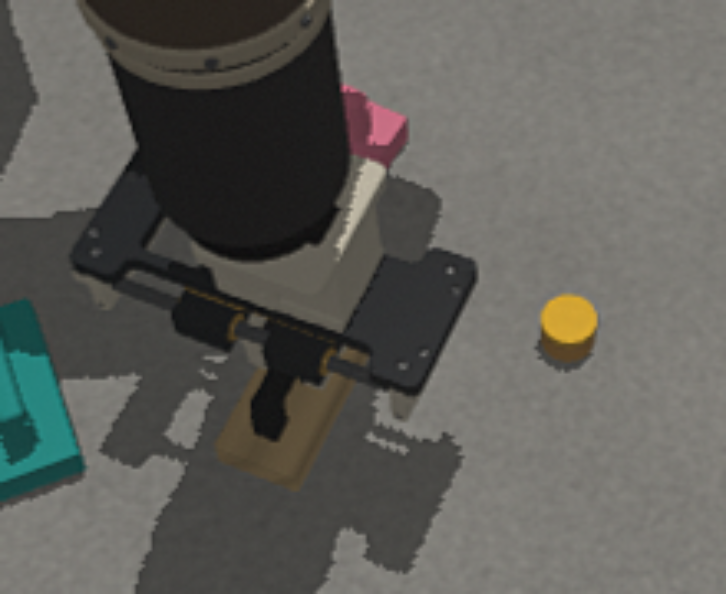

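The bar is gripped (13.6 mm). I lift.

```bash

python3 -m pendant '[[[0,-1,0,0,0,0,0],[0,-2,0,0,0,0,0],[0,-3.5,0,0,0,0,0],[0,-3.5,0,0,0,0,0],[0,-3,0,0,0,0,0],[0,-2,0,0,0,0,0],[0,-1,0,0,-3.9,0,0],[0,0,0,0,0,0,0],[0,0,0,0,0,0,0]]]'
python3 -c "
from h import *
s=snapshot('scene');cv2.imwrite('pics/e3.png',s['image'][140:480,60:500,::-1])
c,sn=np.cos(np.radians(111)),np.sin(np.radians(111))
go(.452+.001*c,-.2725+.001*sn,.15,111)"
```

```text
clock: 33.73
tool_pos: [0.4509, 0.0023, 0.1745]
orientation: [-90.1, -0.0, 110.9]
force: [-0.6, -0.4, -1.8]
opening: 0.0137
t 33.78 pos [0.4503 0.0021 0.1737] rpy [-8.9950e+01 -3.0000e-02  1.1084e+02] open 0.0138 F [-0.1 -0.7 -2.8]
shift cm [-25.63   2.36   9.61] turn [-0.05 -0.16  0.03]
```

View pics/e3.png

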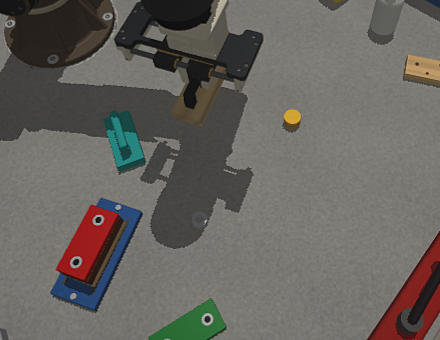

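```bash

python3 -m pendant '[[[-2.4,0,0.9,0,0,0,0],[-3.4,0,1.3,0,0,0,0],[-3.4,0,1.3,0,0,0,0],[-3.4,0,1.3,0,0,0,0],[-3.4,0,1.3,0,0,0,0],[-3.4,0,1.3,0,0,0,0],[-3.4,0,1.2,0,0,0,0],[-2.2,0,0.8,0,0,0,0],[-0.6,1.5,0.2,0,0,0,0],[0,2.5,0,0,0,0,0],[0,0,0,0,0,0,0],[0,0,0,0,0,0,0]]]'
python3 -c "
from h import *
s=snapshot('scene');cv2.imwrite('pics/e4.png',cv2.resize(s['image'][240:480,60:320,::-1],None,fx=2,fy=2))
c,sn=np.cos(np.radians(111)),np.sin(np.radians(111))
go(.452+.001*c,-.2725+.001*sn,.0837,111)"
```

```text
clock: 34.78
tool_pos: [0.4509, -0.271, 0.1324]
orientation: [-89.7, -0.2, 110.9]
force: [0.8, -0.7, -0.3]
opening: 0.0134
t 34.83 pos [ 0.4522 -0.2711  0.134 ] rpy [-8.9860e+01 -6.0000e-02  1.1094e+02] open 0.0138 F [ 0.9 -0.1 -0.8]
shift cm [-0.02  5.03  0.06] turn [-0.14 -0.06  0.06]
```

View pics/e4.png

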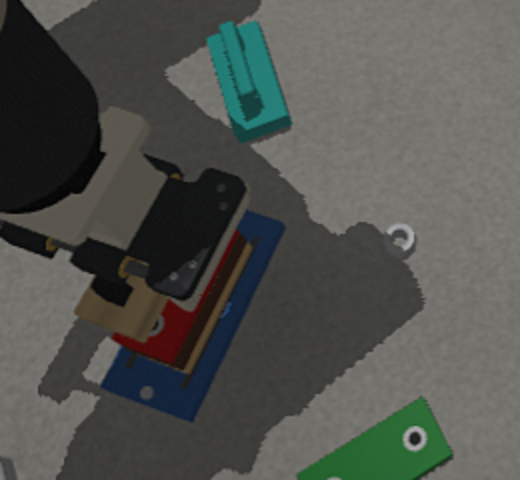

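The block hangs level above the stack and aligned with it. I lower it.

```bash

python3 -m pendant '[[[0,1.5,0,0,0,0,0],[0,1.5,0,0,0,0,0],[0,1,0,0,0,0,0],[0,0.5,0,0,0,0,0],[0,0.2,0,0,0,0,0],[0,0,0,0,0,0,0],[0,0,0,0,0,0,0]]]'
python3 -m pendant '[[[0,0.15,0,0,0,0,0],[0,0.1,0,0,0,0,0],[0,0,0,0,0,0,0]]]'
```

```text
clock: 35.42
tool_pos: [0.4534, -0.2713, 0.0884]
orientation: [-90.0, 0.0, 111.0]
force: [-0.1, -0.5, -1.6]
opening: 0.0132
clock: 35.67
tool_pos: [0.4529, -0.2713, 0.0853]
orientation: [-90.0, 0.0, 111.0]
force: [0.2, -0.3, -2.5]
opening: 0.0139
```

```bash

python3 -m pendant '[[[0,0.1,0,0,0,0,0],[0,0,0,0,0,0,0]]]'
```

```text
clock: 35.83
tool_pos: [0.4528, -0.2713, 0.0841]
orientation: [-90.0, -0.0, 111.0]
force: [0.1, -0.4, -1.6]
opening: 0.0137
```

```bash

python3 -m pendant '[[[0,0.1,0,0,0,0,0],[0,0,0,0,0,0,0]]]'
```

```text
clock: 36.0
tool_pos: [0.453, -0.2714, 0.0835]
orientation: [-90.0, 0.0, 111.0]
force: [-1.3, 0.3, 3.1]
opening: 0.0135
```

Contact. I open partway, rise and move clear.

```bash

python3 -m pendant '[[[0,0,0,0,0,0,0.5],[0,0,0,0,0,0,0.5],[0,0,0,0,0,0,0.5],[0,0,0,0,0,0,0.5],[0,0,0,0,0,0,0.5],[0,-1.5,0,0,0,0,0.5],[0,-3,0,0,0,0,0.5],[0,-4,0,0,0,0,0.5],[0,-3,0,0,0,0,0.5]]]'
python3 -m pendant '[[[3.8,0,-1.5,0,0,0,0.5],[3.8,0,-1.5,0,0,0,0.5],[3.8,0,-1.5,0,0,0,0.5],[3.8,0,-1.5,0,0,0,0.5],[3.8,0,-1.5,0,0,0,0.5],[3.8,0,-1.5,0,0,0,0.5],[3.8,0,-1.5,0,0,0,0.5],[0,0,0,0,0,0,0.5],[0,0,0,0,0,0,0.5]]]'
python3 - <<'E'
from h import *
locate(['holddown'],[.069],[(.452,-.2725,111)],(60,240,320,240),'pics/f1.png')
s=snapshot('top');cv2.imwrite('pics/f2.png',s['image'][:,:,::-1])
print(ctrl.get_obs()['force'])
E
```

```text
clock: 36.75
tool_pos: [0.453, -0.2716, 0.2006]
orientation: [-90.0, 0.1, 111.0]
force: [1.3, 0.1, 0.5]
opening: 0.0438
clock: 37.5
tool_pos: [0.4557, 0.0169, 0.1983]
orientation: [-90.0, -0.0, 111.2]
force: [0.4, 0.2, -0.5]
opening: 0.0437
holddown scene iou 0.94 [ 0.4533 -0.2719] 110.7 cost 0.04
holddown top iou 0.93 [ 0.452  -0.2699] 111.5 cost 0.057
[ 0.41053557 -0.37933162  0.4751884 ]
```

View pics/f1.png

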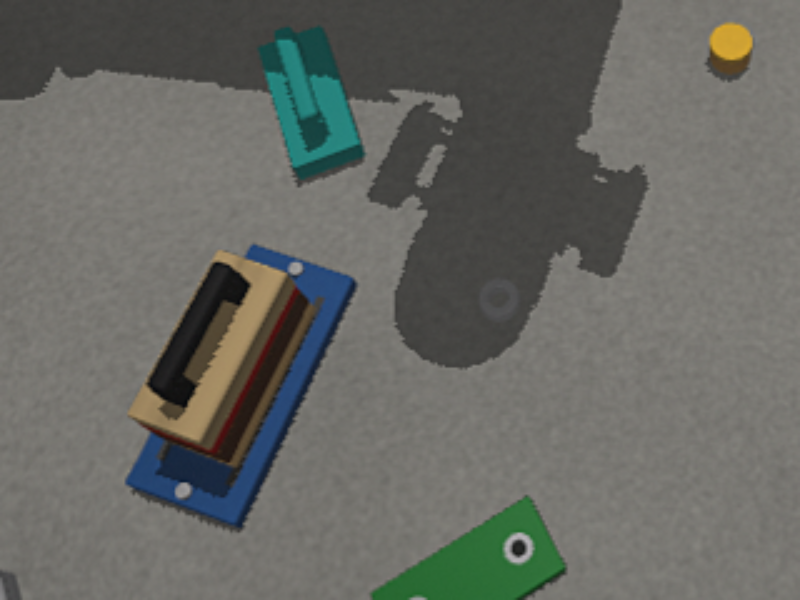

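View pics/f2.png

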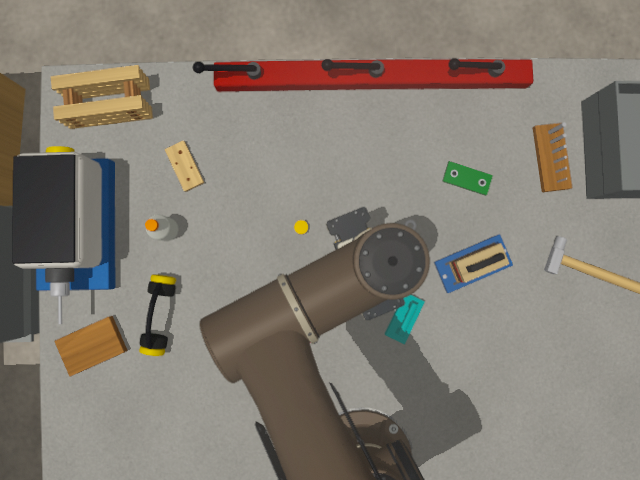

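The finished stack stands flat in the right order at top px (480,262), within about 2 mm of the plate's centre. Green template (467,178), glue (162,228) and tin (301,227) show no change of place. The collar is unmoved in the scene view. The gripper is clear, so I hand in.

```bash
python3 -c "
from plant import ctrl
print(ctrl.close_job(), ctrl.get_obs()['clock'])"
```

```text
the job is handed in; nothing more can be done
the job is handed in; nothing more can be done
```

The stack is built on the blue plate in the order asked: the pale spoilboard nearest the base, then the walnut, the red template, and the black-handled hold-down. I released it and handed the job in at about 38 s, with the gripper well clear.

- **Centring:** in each camera view, every part fitted within about 4 mm of the plate's centre and about 1° of its length. The two cameras disagree by 2–3 mm. The top-view fit of the walnut was poorer than the rest.
- **One miss:** the first grasp of the spoilboard closed above it without moving it. The fingertips turned out to sit about 20 mm above the reported tool point. I corrected for that, and every later grasp held.
- **Forces:** the highest vertical force I read was about 12 N, when setting parts down.
- **Left alone:** the green template, glue bottle and wax tin look unmoved in the last pictures. The collar was only visible in shadow in the last scene picture and hidden by the arm from above, and it also looks unmoved. I judged these four by eye and did not measure them again.
- **Standing still:** the stack stood still in the last pictures. The second after hand-in could not be checked.

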